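Free the adapter from the test dock with the unknown-thread clamp

TASK

Take the black power adapter out of the grey test dock and set it down flat in the middle of the notebook. Unscrew the dock's black wing knob first until the orange keeper is lifted well clear; nobody knows whether its screw has a right-hand or a left-hand thread, so feel gently both ways and do not force it tighter. Then push the red ejector tab all the way so that it drives the adapter out of the pocket, and pick the adapter up by the end that sticks out.

Things in the scene. Friction and masses are not known exactly. Their poses are not given: they have to be found in the camera images.
- dock: Grey and aluminium test dock fixed on the bench, 240 x 150 x 122 mm. Origin on the bench under the pocket; z up; the adapter leaves along -x. The pocket runs along x: floor 12 mm above the bench, 45 mm wide, 8 mm walls from x = -38 to 62 mm, wall tops at 40 mm. Screw tower on the +y side: x = -3 to 63, y = 34 to 114 mm.
- runout (a point): End of the dock's narrow run-out rail, on its upper face (12 mm above the bench), at x = -133 mm in the dock's frame; same axes as the dock. The rail runs from the pocket's mouth to here and is only 26 mm wide, so that the sides of the ejected adapter overhang it and can be gripped.
- knob_grip (a point): Middle of the black wing of the knob on the tower, on the vertical screw axis (dock x = 30, y = 76 mm), 110 mm above the bench. The wing is an upright bar 60 long x 14 wide x 26 mm high (95 to 121 mm above the bench) along this point's x, which turns with it and at knob = 0 equals the dock's x. The knob does not rise as it turns.
- knob (a joint): Wing knob angle, rad, positive counter-clockwise from above; 0 = tight, at the start. Loosens by up to 1.35 rad to an end stop, in either direction (differs between starts), at an even torque of 0.15 to 0.25 N m, and stays put. The other way it stiffens at once, about 3 N m per rad on top; forcing it some 0.28 rad that way over-tightens it.
- telltale (a joint): Overload telltale: a red bead, 7 mm across, in a slot on the screw box's top; shift along the dock's y from the slot's middle (dock x = 3, y = 70 mm), m; 0 at rest. It shifts, to either side, only as the knob is forced tighter, about 1.7 mm per 0.1 rad, and returns when the knob is eased. A shift over 5 mm is over-tight.
- lip (a point): Bottom of the orange keeper lip (28 wide, 6 mm thick) in front of the adapter, at dock x = -47.5 mm. Tight: 34 mm above the bench, overlapping the adapter's face by 8 mm. Loosening lifts it: 0 up to 0.2 rad, 5.5 mm at 0.6, 10.5 at 1.0, 13.5 at 1.35; well clear means 9.5 mm. Its steel arm comes from the tower, top 20 mm above this point, never ahead of dock x = -52 mm.
- ejector (a joint): Travel of the red spring ejector, m: 0 at rest, 0.045 fully pressed, along the dock's -x. The spring takes about 3 N at the start, 7 N at the end, and returns it when let go. Fully pressed it has pushed the adapter 43 mm out; with the keeper down both are blocked after a few mm.
- tab (a point): Middle of the rear (+x) face of the red ejector's upright thumb tab, 70 mm above the bench at rest (dock x = 82 mm), to be pushed along the dock's -x. Tab 36 mm wide (y), 8 mm thick, from 47 to 88 mm above the bench.
- adapter_mid (a point): Centre of the black adapter's box, 42 (x) x 68 (y) x 30 mm (z), about 0.06 to 0.12 kg. z points up through its upper face, +y to its plain front end (along the dock's -x while docked); two 16 mm prongs stick out of the -y end. Docked, it is at dock x = -8 mm, 27 mm above the bench.
- page (a point): Middle of the upper page of the white notebook (148 x 148 mm), which lies fixed on the bench, page 8 mm above the bench.
Mind the look-alikes: they are no part of the job. Of the things that look like the part that bears adapter_mid, the larger one is meant.

How it is judged (in metres and radians):
On the way, in this order (a step that is already met when the one before it is completed fails the run):
1. the knob is unscrewed and the keeper lip is lifted at least 9.5 mm, while the adapter is still in its pocket (z of lip in the frame of dock above 0.0435 m and (value of joint knob above 0.8 rad or value of joint knob below -0.8 rad) and x of adapter_mid in the frame of dock above -0.02 m), for 0.2 s.
2. the ejector is pressed home and has driven the adapter out by at least 35 mm (value of joint ejector above 0.04 m and x of adapter_mid in the frame of dock below -0.043 m and z of adapter_mid in the frame of dock below 0.035 m), for 0.05 s.
At the end, for the whole second after the job is handed in: The adapter lies at rest, upper face up (within 0.15 rad), on the notebook, its centre within 45 mm of the middle of the page; the keeper is still lifted (lip at least 8.5 mm above its tight position) and the ejector has sprung back to within 6 mm of rest (horizontal distance between adapter_mid and page below 0.045 m and height (world z) of adapter_mid between 0.018 and 0.03 m and angle between adapter_mid's own z axis and vertical below 0.15 rad and linear speed of adapter below 0.02 m/s and z of lip in the frame of dock above 0.0425 m and value of joint ejector below 0.006 m); the robot touches nothing.
It fails at once if the clamp is over-tightened: the knob is forced the wrong way until the telltale has shifted more than 5 mm (value of joint telltale above 0.005 m or value of joint telltale below -0.005 m).
It also fails if it takes over 56 s, if anything falls off the work surface, if the arm or the gripper's body presses on something with over 40 N, if the wrist force passes 120 N, or if a joint passes its speed limit or range.

ROBOT

A 6-joint arm with a two-finger parallel gripper is mounted at the origin on a cart in front of the work surface, level with it; the furniture and walls round the work are solid. World frame = base frame: x ahead of the robot, y to its left, z up, the work surface at z = 0. Lengths are in m, angles in degrees, forces in N, time in s.
With the tool pointing down it reaches from about 0.25 to 0.725 m from the base axis. Payload 9.7 kg.
Tool frame: the origin (TCP) lies on the centre line of the jaws, within the pads' length; the fingertips stand 17 mm ahead of it and the grasp point (between the pads) lies 2 mm behind it (bot.tip_extent is the distance from the TCP to the fingertips, in m); z points along the fingers, y is the line along which they close (so a half turn about z gives the same grasp; the last joint's range is limited). The gripper opens to 85 mm and grips with 20 to 120 N. Pads are 22 mm wide; open, the fingers measure 114 mm over their backs; the gripper's body (76 mm by 85 mm) begins 54 mm behind the grasp point. The pads swing forward as they close: fully open they stand 13 mm farther back than shut.
Start: joints at [-71.448, 4.979, 10.078, 95.1, 0, 90], TCP at [0.175, -0.521, 0.248] pointing down, gripper open.
Joint ranges: [-179.16, 179.16], [-48.56, 103.87], [-65.8, 70.77], [-126.05, 130.52], [-82.76, 87.17], [-180, 180]. Speed limits (degrees/s): [127.2, 127.2, 147.25, 180, 180, 180].

INTERFACE

Orientations are given as [roll, pitch, yaw] about the fixed x, y, z axes, in that order (R = Rz(yaw) Ry(pitch) Rx(roll)).
In Python, from workcell import bot gives the robot as it stands.
- The arm moves only by the tool carry_out, never from a script. Its argument "moves" is text: rows parted by semicolons, each of 7 numbers parted by spaces: the shift along the tool's x, y, z in mm, then the turn, a rotation vector about the tool's x, y, z in degrees, then the finger opening in mm, from 0 to 85.4. A call has 1 to 20 rows; each row is the pose to reach, as a shift and turn from the pose commanded when the call began, along the tool's axes at that moment; what a row does not reach only later rows make up. A row lasts 1/10 s, in which the tool goes at most 50 mm and 8.59 degrees, less where a joint would pass 70% of its speed; a pose out of reach is approached as far as the arm can. A call with a gripper value outside its range is refused whole. The fingers move at their own pace and stop on an object; "force" is the grip in N (left out, the last holds). Time passes only in rows, so rows that repeat a pose let the fingers close. It gives the time, the measured TCP pose, the force, the opening and the grip force at its end, in the units of the state.
- bot.get_obs(): the state, without advancing time (a new reading comes with each control period).
- bot.camera(name): name is "side" or "top" or "wrist"; returns a dict with "img" (420x560x3 uint8, red, green, blue), "mtx" (3x3 intrinsics, pixels), "k1" (the pictures are not rectified: a ray, as slopes to the right and down, at radius r is drawn at 1 + k1 r^2 times it, then the intrinsics apply), "position" and "orientation" of the camera in the world; the wrist camera has in their place "mount" (4x4, takes a point from camera to tool coordinates, whose origin is the TCP and whose axes are the flange's). Camera axes: x right, y up, looking along -z (the intrinsics and any distortion apply to the point x, -y, -z); pixel columns grow to the right and rows downward; lengths in m; the calibration is good to about 2 mm. A picture is of the moment at which its call begins: read the wrist's pose just before it. There is no depth.
- bot.job_done(): hands the job in; it is judged then, once.
The state is a dict: "time": time; "q": joint angles; "qd": joint speeds; "joint_efforts": joint torques, N m; "ee_pos": TCP position; "tcp_rot": TCP orientation; "wrist_force": force on the tool from outside, world axes, zero at the start; "torque": the same for the moment, N m; "opening": finger opening in m; "grasp_force": force on a finger pad.
Only numpy, scipy, OpenCV 4.12 (cv2) and the standard library are available. Lean on these libraries where they do the work, as an engineer would, in place of code of your own. Each camera call takes 0.05 s, during which the arm holds its last target. There are 200 camera calls.

## Working session

There is one attempt and no reset: what is moved stays moved. The work goes in short steps, Python scripts to look and compute and a tool call to move; the robot and the scene stay as the last step left them, time stands still between calls to the robot, and variables do not carry over. Pictures are saved under pics/ and viewed, at most 10 in all, crops included, and the job is handed in when it is done.

Besides the shell and the picture viewer there is one more tool, called in YAML: its name, and indented under it one key for each argument. carry_out: Moves the arm, as the interface text tells. Its arguments: {"type":"object","properties":{"moves":{"type":"string"},"force":{"type":"number"}},"required":["moves"]}

```bash
mkdir -p pics; ls; cat > h.py <<'E'
import numpy as np, cv2, pickle
from scipy.spatial.transform import Rotation as R
from workcell import bot
def snap(name,fn):
    o=bot.get_obs(); c=bot.camera(name); c['obs']=o
    cv2.imwrite('pics/'+fn+'.png',c['img'][:,:,::-1]); pickle.dump(c,open('pics/'+fn+'.pkl','wb')); return c
def load(fn): return pickle.load(open('pics/'+fn+'.pkl','rb'))
def pose(c):
    if 'mount' in c:
        T=np.eye(4);T[:3,:3]=R.from_euler('xyz',c['obs']['tcp_rot'],degrees=True).as_matrix();T[:3,3]=c['obs']['ee_pos']
        return T@np.array(c['mount'])
    T=np.eye(4);o=np.array(c['orientation'])
    T[:3,:3]=o if o.shape==(3,3) else R.from_euler('xyz',o,degrees=True).as_matrix()
    T[:3,3]=c['position'];return T
def ray(c,px):
    T=pose(c);K=np.array(c['mtx']);k=c['k1']
    d=np.array([(px[0]-K[0,2])/K[0,0],(px[1]-K[1,2])/K[1,1]]);u=d.copy()
    for _ in range(30): u=d/(1+k*(u@u))
    v=T[:3,:3]@np.array([u[0],-u[1],-1]);return T[:3,3],v
def atz(c,px,z):
    p,v=ray(c,px);return p+v*(z-p[2])/v[2]
def tri(*cp):
    A=0;b=0
    for c,px in cp:
        p,v=ray(c,px);v=v/np.linalg.norm(v);P=np.eye(3)-np.outer(v,v);A=A+P;b=b+P@p
    X=np.linalg.solve(A,b)
    res=[np.linalg.norm((np.eye(3)-np.outer(v,v)/(v@v))@(X-p)) for p,v in (ray(c,px) for c,px in cp)]
    return X,res
def proj(c,X):
    T=pose(c);K=np.array(c['mtx']);q=T[:3,:3].T@(np.array(X)-T[:3,3]);u=np.array([q[0],-q[1]])/-q[2]
    u=u*(1+c['k1']*(u@u));return K[:2,:2]@u+K[:2,2]
E
python3 - <<'E'
from h import *
o=bot.get_obs();print(o)
for n in('top','side','wrist'):
    c=snap(n,n+'0');print(n,c.get('position'),c.get('orientation'),c.get('mount'),c['k1'])
a=load('top0')['img'];b=load('side0')['img']
E
```

```text
pics
{'time': 0.0, 'q': array([-7.14483181e+01,  5.01299965e+00,  1.00341732e+01,  9.50988925e+01,
       -3.11140558e-04,  9.00021040e+01]), 'qd': array([-0.01612712,  0.00875599,  0.05844459, -0.04692434,  0.02075315,
       -0.06350478]), 'joint_efforts': array([ 2.94137899e-03, -5.20390785e+01,  4.64808333e+01,  1.62711809e-02,
        3.01927366e-05,  1.83520228e-05]), 'ee_pos': array([ 0.17492272, -0.52123054,  0.24756231]), 'tcp_rot': array([-1.79922281e+02,  3.13994297e-04,  1.85495783e+01]), 'wrist_force': array([ 0.32147404, -0.65236204, -0.56759359]), 'torque': array([-0.00463978,  0.03167577,  0.04173555]), 'grasp_force': 0.0, 'opening': 0.08530407880869542}
top [ 0.3080831  -0.04430052  1.19257981] [ 10.17489066   0.12518263 -88.92726668] None -0.0727047568502891
side [0.48966848 0.72001974 0.6213243 ] [  55.61454926   -0.73082641 -178.95139054] None -0.06393098075096684
wrist None None [[-3.21316177e-04  9.55322922e-01  2.95563887e-01  7.52788005e-02]
 [ 9.99998629e-01  7.87072576e-04 -1.45685165e-03  9.06427960e-04]
 [-1.62439400e-03  2.95563014e-01 -9.55321865e-01 -1.24055203e-01]
 [ 0.00000000e+00  0.00000000e+00  0.00000000e+00  1.00000000e+00]] -0.05869010216758454
```

View pics/top0.png

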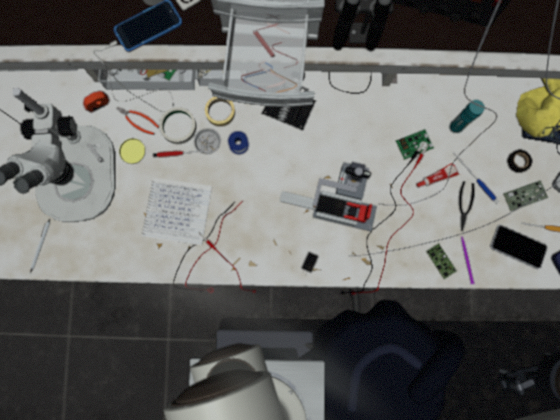

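View pics/side0.png

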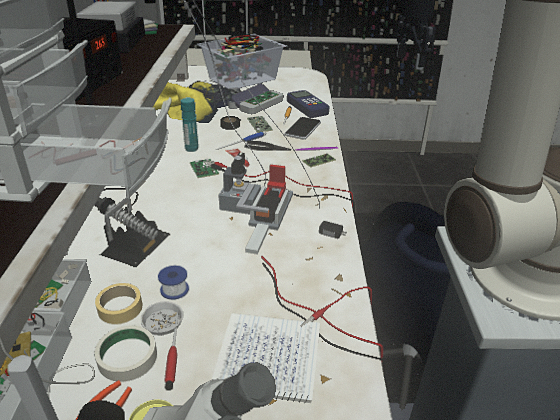

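The top view shows the dock near (345,205) with its rail pointing left, and the notebook at (177,210). In the side view the dock is near (257,200) and the decoy adapter at (331,230). I'll enlarge both.

```bash
python3 - <<'E'
from h import *
a=load('top0')['img'];b=load('side0')['img']
A=cv2.resize(a[150:240,270:390],None,fx=6.6,fy=6.6,interpolation=cv2.INTER_CUBIC)[:594]
cv2.imwrite('pics/cA.png',A[:,:,::-1])
B=cv2.resize(b[140:260,205:305],None,fx=5,fy=5,interpolation=cv2.INTER_CUBIC)
cv2.imwrite('pics/cB.png',B[:,:,::-1])
c=load('top0')
for p in [(283,198),(372,212),(353,170),(345,205)]: print(p,atz(c,p,0.03))
for p in [(153,180),(210,184),(202,243),(142,236),(177,210)]: print(p,atz(c,p,0.008))
print(c['mtx'])
E
```

```text
(283, 198) [ 0.53690509 -0.05433254  0.03      ]
(372, 212) [ 0.50623398 -0.27132439  0.03      ]
(353, 170) [ 0.61054034 -0.22600417  0.03      ]
(345, 205) [ 0.52232916 -0.20557506  0.03      ]
(153, 180) [0.58148516 0.27305542 0.008     ]
(210, 184) [0.57361532 0.12864852 0.008     ]
(202, 243) [0.42532645 0.14201627 0.008     ]
(142, 236) [0.43952064 0.29146183 0.008     ]
(177, 210) [0.506135   0.20800433 0.008     ]
[[485.83347599   0.         276.08817523]
 [  0.         485.83347599 206.05070742]
 [  0.           0.           1.        ]]
```

View pics/cA.png

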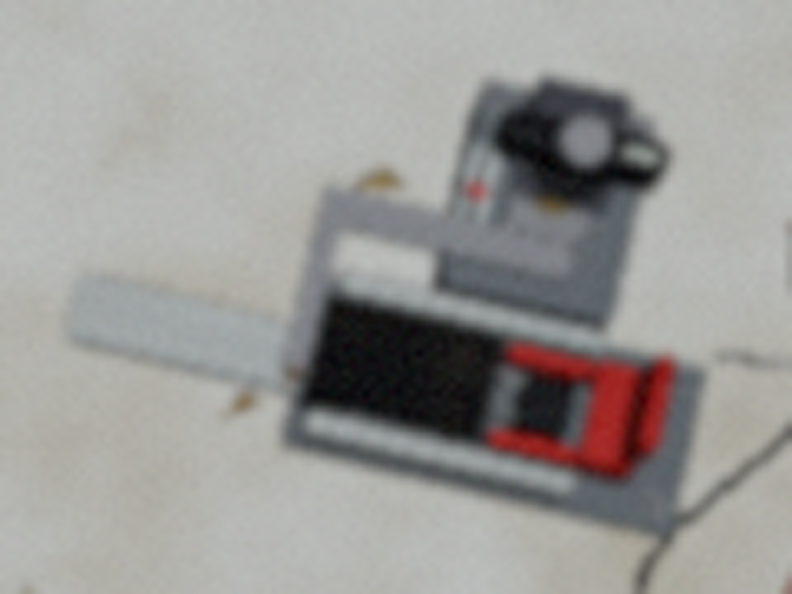

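View pics/cB.png

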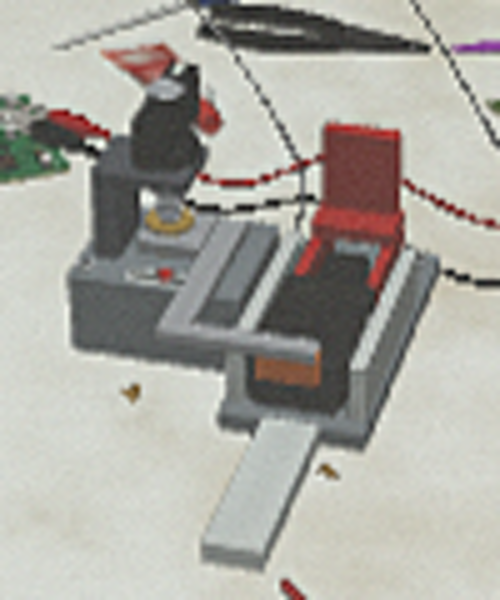

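The dock is well resolved in both crops: rail end, adapter face, red tab, knob and telltale bead are all visible. Now I fit its pose.

```bash
cat > fit.py <<'E'
from h import *
from scipy.optimize import least_squares
t,s=load('top0'),load('side0')
fa=lambda p:((p[0]+.5)/6.6-.5+270,(p[1]+.5)/6.6-.5+150)
fb=lambda p:((p[0]+.5)/5-.5+205,(p[1]+.5)/5-.5+140)
C=[(t,fa(p),X) for p,X in [((85,275),(-133,13,12)),((68,340),(-133,-13,12)),((325,297),(-42,21,42)),((308,402),(-42,-21,42)),((672,362),(82,18,88)),((652,450),(82,-18,88)),((572,490),(62,-30.5,40)),((585,140),(30,76,123))]]
C+=[(s,fb(p),X) for p,X in [((203,545),(-133,13,12)),((268,555),(-133,-13,12)),((323,126),(74,18,88)),((400,128),(74,-18,88)),((362,367),(-38,-30.5,40)),((168,88),(30,76,123))]]
def W(v,X): return R.from_euler('z',v[3]).apply(np.array(X)/1000)+v[:3]
if __name__=='__main__':
    f=lambda v:np.concatenate([proj(c,W(v,X))-p for c,p,X in C])
    r=least_squares(f,[.52,-.19,0,-1.7],loss='soft_l1');v=r.x
    print(v,np.degrees(v[3]));print(f(v).reshape(-1,2).round(2))
    print('tri rail',tri((t,C[0][1]),(s,C[8][1])),'tell',tri((t,fa((475,190))),(s,fb((165,275)))),'tell pred',W(v,(3,70,60)))
    print('tri knob',tri((t,C[7][1]),(s,C[13][1])))
    for n,X in dict(rail=(-133,0,12),knob=(30,76,110),tab=(82,0,70),ad=(-8,0,27)).items(): print(n,W(v,X))
    np.save('dock.npy',v)
    o=bot.get_obs()
    print(o['time'])
E
python3 fit.py
```

```text
[ 5.17705434e-01 -1.77879388e-01 -1.26925411e-03 -1.78945305e+00] -102.52810745753996
[[-0.8  -0.59]
 [-0.67 -0.45]
 [ 0.27 -1.  ]
 [-0.98 -0.28]
 [ 1.14 -1.3 ]
 [ 1.05  0.27]
 [ 0.26  0.33]
 [ 0.05 -0.14]
 [ 0.52 -0.52]
 [ 0.17 -0.46]
 [ 0.11  0.48]
 [ 0.41  2.1 ]
 [ 1.42  0.43]
 [-0.09 -0.04]]
tri rail (array([ 0.55952148, -0.05296865,  0.00745625]), [np.float64(0.0010249976521770662), np.float64(0.0010249976521770276)]) tell (array([ 0.58599002, -0.1957016 ,  0.04419494]), [np.float64(0.0006234495290976578), np.float64(0.0006234495290977639)]) tell pred [ 0.58538796 -0.19599225  0.05873075]
tri knob (array([ 0.58513517, -0.22354937,  0.12168558]), [np.float64(5.515578277867744e-05), np.float64(5.515578277849777e-05)])
rail [ 0.5465556  -0.04804616  0.01073075]
knob [ 0.5853883  -0.22365089  0.10873075]
tab [ 0.49991811 -0.25792694  0.06873075]
ad [ 0.51944078 -0.17006987  0.02573075]
0.15
```

```bash
cat >> h.py <<'E'
def go(pos,yaw,cur=None):
    "tool-down target -> shift mm, rotvec deg from the measured pose (or cur=(pos,rpy))"
    o=bot.get_obs();p,e=(o['ee_pos'],o['tcp_rot']) if cur is None else cur
    A=R.from_euler('xyz',e,degrees=True);B=R.from_euler('xyz',[180,0,yaw],degrees=True)
    print('go',A.inv().apply(np.array(pos)-p).round(4)*1000,np.degrees((A.inv()*B).as_rotvec()).round(1))
E
python3 -c "
from h import *
go([.585,-.224,.19],77.5)"
```

```text
go [ 483.3 -151.3   57.9] [ -0.1  -0.  -58.9]
```

carry_out:
  moves: "483 -151 58 0 0 -59 40;483 -151 58 0 0 -59 40;483 -151 58 0 0 -59 40;483 -151 58 0 0 -59 40;483 -151 58 0 0 -59 40;483 -151 58 0 0 -59 40;483 -151 58 0 0 -59 40;483 -151 58 0 0 -59 40;483 -151 58 0 0 -59 40;483 -151 58 0 0 -59 40;483 -151 58 0 0 -59 40;483 -151 58 0 0 -59 40;483 -151 58 0 0 -59 40;483 -151 58 0 0 -59 40;483 -151 58 0 0 -59 40"
  force: 40

```text
time: 1.65
ee_pos: [0.584, -0.2257, 0.1909]
tcp_rot: [180.0, 0.0, 77.4]
wrist_force: [-0.6, -0.6, -0.4]
opening: 0.04
grasp_force: 0.0
```

```bash
python3 - <<'E'
from h import *
from fit import W
c=snap('wrist','w1');o=c['obs'];print(o['time'],o['ee_pos'],o['tcp_rot'],o['q'],o['wrist_force'])
v=np.load('dock.npy')
for X in [(30,76,121),(0,76,121),(60,76,121),(0,69,121),(60,69,121),(3,70,46),(-42,21,42)]: print(X,proj(c,W(v,X)).round(1))
go([.585,-.224,.115],77.5)
E
```

```text
1.65 [ 0.58402226 -0.22570038  0.19094668] [1.79956596e+02 9.83936487e-03 7.74490980e+01] [-2.11280563e+01  1.47646876e+01  1.48660755e+01  9.00570015e+01
 -3.25594486e-03  8.14228406e+01] [-0.6488214  -0.59168089 -0.43190136]
(30, 76, 121) [275.7 224.4]
(0, 76, 121) [275.7 180.5]
(60, 76, 121) [275.7 264.5]
(0, 69, 121) [264.8 180.5]
(60, 69, 121) [265.7 264.5]
(3, 70, 46) [268.6 165.7]
(-42, 21, 42) [210.9 112.8]
go [ 1.8  0.5 75.9] [ 0.  0. -0.]
```

View pics/w1.png

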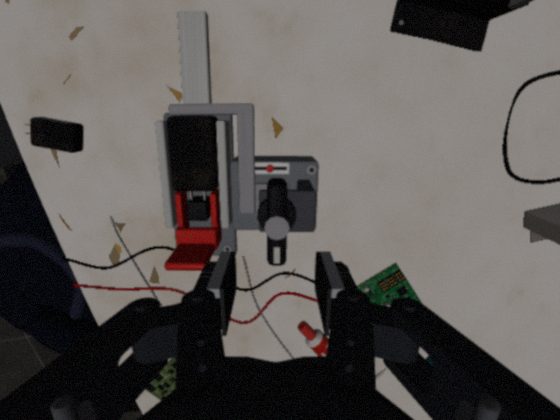

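The wing spans (277,180)–(278,262), matching the prediction. The bead rests at (269,168), mid-slot. I'll descend and grip.

carry_out:
  moves: "0 0 40 0 0 0 40;0 0 75 0 0 0 40;0 0 75 0 0 0 40;0 0 75 0 0 0 0;0 0 75 0 0 0 0;0 0 75 0 0 0 0;0 0 75 0 0 0 0;0 0 75 0 0 0 0"
  force: 40

```text
time: 2.5
ee_pos: [0.5853, -0.2251, 0.1179]
tcp_rot: [179.8, 0.1, 77.5]
wrist_force: [-4.1, -0.0, 7.3]
opening: 0.013
grasp_force: 41.3
```

```bash
python3 - <<'E'
from h import *
o=bot.get_obs();print(o['time'],o['ee_pos'],o['tcp_rot'],o['wrist_force'],o['torque'],o['opening'])
E
```

```text
2.5 [ 0.58526293 -0.22508303  0.11791702] [1.79847664e+02 5.30873045e-02 7.75277496e+01] [-4.11274887 -0.01824634  7.34341864] [-4.69571801e-04  9.71071770e-01 -1.18483462e-01] 0.013030556015723616
```

carry_out:
  moves: "0 0 -3 0 0 0 0;0 0 -3 0 0 0 0;0 0 -3 0 0 -3 0;0 0 -3 0 0 -6 0;0 0 -3 0 0 -6 0;0 0 -3 0 0 -6 0"

```text
time: 3.1
ee_pos: [0.5852, -0.225, 0.1181]
tcp_rot: [180.0, 0.0, 83.5]
wrist_force: [2.9, -4.8, -9.7]
opening: 0.0132
grasp_force: 41.2
```

```bash
cat > st.py <<'E'
from h import *
o=bot.get_obs();print(o['time'],o['ee_pos'].round(4),o['tcp_rot'].round(2),o['wrist_force'].round(2),o['torque'].round(3),o['joint_efforts'].round(2),o['opening'],o['grasp_force'])
E
python3 st.py
```

```text
3.1 [ 0.5852 -0.225   0.1181] [1.7998e+02 4.0000e-02 8.3470e+01] [ 2.92 -4.79 -9.74] [-1.014 -0.787  0.188] [  1.86 -69.22  49.97   2.07   0.89   0.07] 0.013162544653890195 41.210229992866516
```

carry_out:
  moves: "0 0 0 0 0 6 0;0 0 0 0 0 9 0;0 0 0 0 0 11 0;0 0 0 0 0 11 0;0 0 0 0 0 11 0"

```text
time: 3.6
ee_pos: [0.5852, -0.2251, 0.118]
tcp_rot: [180.0, 0.0, 72.5]
wrist_force: [4.0, -5.0, -10.5]
opening: 0.0127
grasp_force: 41.3
```

```bash
python3 st.py
```

```text
3.6 [ 0.5852 -0.2251  0.118 ] [1.7997e+02 4.0000e-02 7.2450e+01] [  4.02  -5.03 -10.47] [-0.902 -0.697  0.08 ] [  2.19 -69.48  49.84   2.16   0.93   0.14] 0.012718083657406424 41.26997172832489
```

```bash
cat > bead.py <<'E'
import sys
from h import *
from fit import W
def bead(c):
    v=np.load('dock.npy');h=cv2.cvtColor(c['img'],cv2.COLOR_RGB2HSV)
    p=proj(c,W(v,(3,70,46)));m=((h[...,0]<8)|(h[...,0]>172))&(h[...,1]>120)&(h[...,2]>60)
    n,l,s,ce=cv2.connectedComponentsWithStats(m.astype(np.uint8))
    for i in range(1,n):
        if np.hypot(*(ce[i]-p))<30:
            X=atz(c,ce[i],.045);d=R.from_euler('z',-v[3]).apply(X-v[:3])*1000
            print('bead',ce[i].round(1),s[i,4],'pred',p.round(1),'dock',d.round(1))
if __name__=='__main__':
    bead(load('w1')) if len(sys.argv)>2 else 0
    bead(snap('wrist',sys.argv[1]));import st
E
python3 bead.py w2 x
```

```text
bead [269.4 168.3] 37 pred [268.6 165.7] dock [ 5.2 70.7 46.3]
bead [264.2 189.2] 70 pred [261.  186.6] dock [ 4.8 71.9 46.3]
3.65 [ 0.5852 -0.2251  0.1181] [1.7997e+02 4.0000e-02 7.2450e+01] [  2.79  -6.1  -10.49] [-0.981 -0.68   0.081] [  2.18 -69.47  49.84   2.16   0.93   0.11] 0.013112777867228925 41.269980669021606
```

carry_out:
  moves: "0 0 1 0 0 -6 0;0 0 3 0 0 -12 0;0 0 3 0 0 -14 0;0 0 3 0 0 -14 0"

```text
time: 4.05
ee_pos: [0.5853, -0.225, 0.1179]
tcp_rot: [179.8, 0.1, 86.5]
wrist_force: [-4.3, -1.9, 7.2]
opening: 0.013
grasp_force: 43.6
```

```bash
python3 bead.py w3
```

```text
bead [272.2 187.7] 69 pred [271.9 184.6] dock [ 5.  70.5 46.3]
4.1 [ 0.5852 -0.2251  0.1179] [1.7985e+02 8.0000e-02 8.6470e+01] [-2.7  -2.75  7.28] [-0.443  0.722  0.189] [ 1.840e+00 -5.883e+01  4.445e+01 -1.100e+00  8.900e-01 -1.000e-02] 0.01335423474926381 43.61778438091278
```

The bead shifted by 1.2 mm at -5° and sits at rest at +9°, so the knob loosens counter-clockwise. I'll turn it to about 70°.

carry_out:
  moves: "0 0 -1 0 0 -8 0;0 0 -1 0 0 -16 0;0 0 -1 0 0 -24 0;0 0 -1 0 0 -32 0;0 0 -1 0 0 -40 0;0 0 -1 0 0 -48 0;0 0 -1 0 0 -56 0;0 0 -1 0 0 -62 0;0 0 -1 0 0 -62 0;0 0 -1 0 0 -62 0"
  force: 60

```text
time: 5.1
ee_pos: [0.5853, -0.2249, 0.118]
tcp_rot: [180.0, 0.1, 148.3]
wrist_force: [-1.1, -1.3, 5.7]
opening: 0.0128
grasp_force: 63.2
```

```bash
python3 st.py
```

```text
5.1 [ 0.5853 -0.2249  0.118 ] [1.7999e+02 1.4000e-01 1.4831e+02] [-1.05 -1.34  5.73] [-0.332  0.353  0.037] [  1.84 -59.31  43.93  -0.27   0.74  -0.08] 0.0128148531252659 63.23215842247009
```

carry_out:
  moves: "0 0 0 0 0 0 40;0 0 0 0 0 0 40;0 0 0 0 0 0 40;0 0 -40 0 0 0 40;0 0 -80 0 0 0 40;0 0 -80 0 0 8 40;0 0 -80 0 0 8 40"

```text
time: 5.8
ee_pos: [0.5854, -0.2246, 0.1974]
tcp_rot: [180.0, 0.1, 140.4]
wrist_force: [0.1, 0.1, -0.8]
opening: 0.0399
grasp_force: 0.0
```

```bash
python3 - <<'E'
from h import *
from fit import W
import st
v=np.load('dock.npy');v[2]=0;yaw=np.degrees(v[3])+180
go(W(v,(120,0,190)),yaw)
s=snap('side','s1');
B=cv2.resize(s['img'][140:260,205:305],None,fx=5,fy=5,interpolation=cv2.INTER_CUBIC);cv2.imwrite('pics/cB1.png',B[:,:,::-1])
E
```

```text
5.8 [ 0.5854 -0.2246  0.1974] [1.7995e+02 1.0000e-01 1.4038e+02] [ 0.07  0.08 -0.83] [ 0.008  0.016 -0.038] [-2.000e-02 -6.595e+01  4.951e+01  2.400e-01  0.000e+00  1.860e+00] 0.03988721200281422 0.0
go [  27.3 -114.     7.2] [ 0.1  0.1 62.9]
```

View pics/cB1.png

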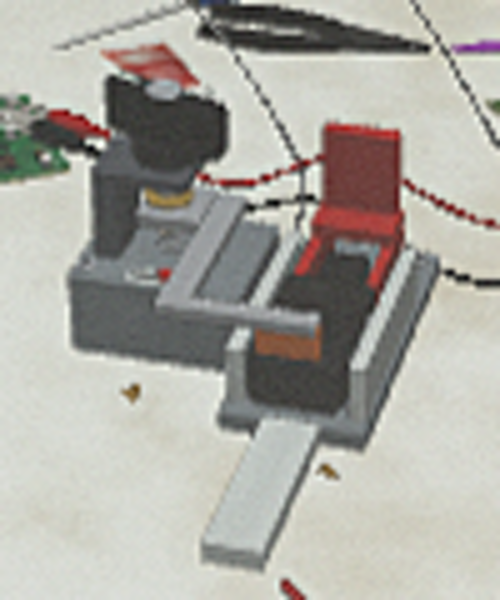

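The wing has turned about 70°, and the lip's bottom rose from (320,385) to (320,358) in the crop: the keeper is lifted. Now I move behind the tab.

carry_out:
  moves: "27 -114 7 0 0 63 0;27 -114 7 0 0 63 0;27 -114 7 0 0 63 0;27 -114 7 0 0 63 0;27 -114 7 0 0 63 0;27 -114 7 0 0 63 0;27 -114 7 0 0 63 0;27 -114 7 0 0 63 0;27 -114 60 0 0 63 0;27 -114 110 0 0 63 0;27 -114 114 0 0 63 0;27 -114 114 0 0 63 0"

```text
time: 7.05
ee_pos: [0.4904, -0.2947, 0.0808]
tcp_rot: [-179.8, -0.1, 77.7]
wrist_force: [-0.3, -0.8, 1.2]
opening: 0.0002
grasp_force: 0.0
```

```bash
python3 - <<'E'
from h import *
from fit import W
import st
v=np.load('dock.npy');v[2]=0;yaw=np.degrees(v[3])+180
o=bot.get_obs();print(R.from_euler('z',-v[3]).apply(o['ee_pos']-v[:3])*1000)
go(W(v,(46,0,82)),yaw)
E
```

```text
7.05 [ 0.4904 -0.2947  0.0808] [-1.7977e+02 -8.0000e-02  7.7660e+01] [-0.27 -0.82  1.17] [-0.016 -0.04   0.02 ] [ 0.000e+00 -5.256e+01  4.265e+01 -4.900e-01  0.000e+00 -4.000e-02] 0.00018606309667131067 0.0
[119.9734982   -1.30510959  80.79536178]
go [74.   1.5 -1.1] [-0.2 -0.1  0.2]
```

carry_out:
  moves: "10 1 0 0 0 0 0;20 1 0 0 0 0 0;26 1 0 0 0 0 0;32 1 0 0 0 0 0;37 1 0 0 0 0 0;42 1 0 0 0 0 0;47 1 0 0 0 0 0;52 1 0 0 0 0 0;57 1 0 0 0 0 0;62 1 0 0 0 0 0"

```text
time: 8.05
ee_pos: [0.5066, -0.2358, 0.0834]
tcp_rot: [179.9, 0.1, 77.5]
wrist_force: [1.6, -7.1, 4.8]
opening: -0.0003
grasp_force: 3.4
```

```bash
python3 st.py
```

```text
8.05 [ 0.5066 -0.2358  0.0834] [1.7986e+02 1.1000e-01 7.7520e+01] [ 1.64 -7.11  4.78] [-1.396 -0.175 -0.034] [  2.8  -50.29  42.58   1.52   1.63  -0.19] -0.00029346831401335136 3.4312139824032784
```

carry_out:
  moves: "4 0 0 0 0 0 0;8 0 0 0 0 0 0;11 0 0 0 0 0 0;13 0 0 0 0 0 0;14 0 0 0 0 0 0;14 0 0 0 0 0 0"

```text
time: 8.65
ee_pos: [0.5089, -0.2256, 0.0836]
tcp_rot: [179.8, 0.5, 77.4]
wrist_force: [-4.2, -26.3, 4.0]
opening: -0.0
grasp_force: 12.8
```

```bash
python3 st.py
```

```text
8.65 [ 0.5089 -0.2256  0.0836] [179.85   0.52  77.37] [ -4.18 -26.32   3.99] [-4.97   0.731 -0.017] [ 14.01 -50.14  41.2    2.72   6.6   -0.  ] -2.9197334438251315e-05 12.784835547208786
```

The force rose to 26 N, so the ejector has hit its end stop. I'll back off, rise, and look.

carry_out:
  moves: "0 0 0 0 0 0 0;-20 0 0 0 0 0 0;-45 0 0 0 0 0 0;-65 0 0 0 0 0 0;-65 0 -50 0 0 0 0;-65 0 -90 0 0 0 60;-30 0 -100 0 0 0 60;0 0 -100 0 0 0 60;50 0 -100 0 0 0 60;90 0 -100 0 0 0 60;90 0 -100 0 0 0 60"

```text
time: 9.75
ee_pos: [0.5288, -0.1292, 0.1823]
tcp_rot: [-180.0, -0.1, 77.8]
wrist_force: [-0.4, -1.7, -0.2]
opening: 0.0602
grasp_force: 0.0
```

```bash
python3 - <<'E'
from h import *
from fit import W
import st
v=np.load('dock.npy');v[2]=0;yaw=np.degrees(v[3])+180
go(W(v,(-72,0,120)),yaw)
w=snap('wrist','w4');s=snap('side','s2');t=snap('top','t2')
A=cv2.resize(t['img'][150:240,270:390],(530,398),interpolation=cv2.INTER_CUBIC)
B=cv2.resize(s['img'][140:260,205:305],(265,318),interpolation=cv2.INTER_CUBIC)
I=np.zeros((600,795,3),np.uint8)
W4=cv2.resize(w['img'][:300,100:400],(398,398),interpolation=cv2.INTER_CUBIC)
I=np.zeros((600,800,3),np.uint8);I[:398,:398]=W4;I[:480,400:800]=cv2.resize(s['img'][140:260,205:305],(400,480),interpolation=cv2.INTER_CUBIC)
cv2.imwrite('pics/m2.png',I[:,:,::-1])
for X in [(-85,21,42),(-85,-21,42),(-133,13,12),(-133,-13,12)]: print(X,((proj(w,W(v,X))-[100,0])*398/300).round(),((proj(s,W(v,X))-[205,140])*4).round()+[400,0])
E
```

```text
9.75 [ 0.5288 -0.1292  0.1823] [-1.7997e+02 -9.0000e-02  7.7810e+01] [-0.4  -1.7  -0.18] [-0.057  0.021 -0.007] [ 2.300e+00 -5.106e+01  4.689e+01  3.000e-02  2.500e-01  8.600e-01] 0.06016102813797676 0.0
go [22.  -0.1 62.3] [-0.  -0.1  0.3]
(-85, 21, 42) [264. 213.] [573. 324.]
(-85, -21, 42) [199. 213.] [654. 337.]
(-133, 13, 12) [251. 136.] [563. 430.]
(-133, -13, 12) [213. 136.] [613. 439.]
```

View pics/m2.png

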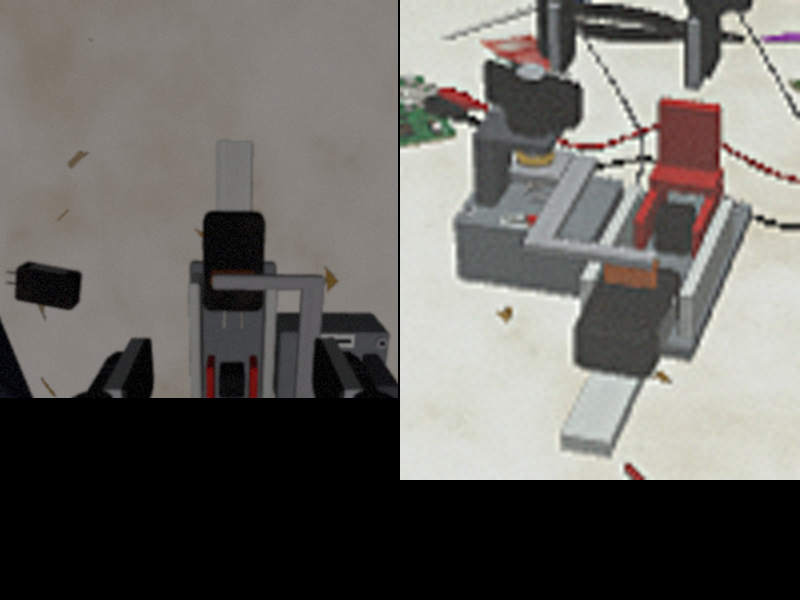

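The adapter is out, with its front top corners at (203,212) and (265,212) in the left panel, within 4 px of the prediction. The ejector has sprung back and the keeper is clear of the top. I'll descend and grip.

carry_out:
  moves: "22 1 0 0 0 0 65;22 1 45 0 0 0 65;22 1 90 0 0 0 65;22 1 130 0 0 0 65;22 1 150 0 0 0 65;22 1 150 0 0 0 65"

```text
time: 10.5
ee_pos: [0.5316, -0.113, 0.0289]
tcp_rot: [-179.7, 0.0, 77.5]
wrist_force: [0.1, -1.3, 0.5]
opening: 0.0649
grasp_force: 0.0
```

```bash
python3 - <<'E'
from h import *
import st
v=np.load('dock.npy');v[2]=0
print(R.from_euler('z',-v[3]).apply(bot.get_obs()['ee_pos']-v[:3])*1000)
E
```

```text
10.5 [ 0.5316 -0.113   0.0289] [-179.66    0.     77.45] [ 0.11 -1.29  0.5 ] [-0.01   0.052  0.003] [ 2.100e-01 -5.145e+01  4.444e+01 -1.080e+00  1.000e-02 -0.000e+00] 0.06494127788178408 0.0
[-66.37391079  -0.51047691  28.87051567]
```

carry_out:
  moves: "5 0 0 0 0 0 65;5 0 0 0 0 0 65;5 0 0 0 0 0 30;5 0 0 0 0 0 30;5 0 0 0 0 0 30;5 0 0 0 0 0 30;5 0 -1 0 0 0 30;5 0 -2 0 0 0 30"
  force: 70

```text
time: 11.3
ee_pos: [0.5352, -0.1074, 0.0346]
tcp_rot: [180.0, -0.0, 77.6]
wrist_force: [-0.5, 0.3, -1.7]
opening: 0.0407
grasp_force: 70.4
```

```bash
python3 st.py
```

```text
11.3 [ 0.5352 -0.1074  0.0346] [179.98  -0.    77.56] [-0.48  0.31 -1.73] [0.034 0.003 0.008] [ 0.000e+00 -5.276e+01  4.625e+01 -8.000e-02 -2.000e-02 -0.000e+00] 0.04071976693513482 70.40480732917786
```

carry_out:
  moves: "12 0 0 0 0 0 30;27 0 0 0 0 0 30;42 0 0 0 0 0 30;57 0 0 0 0 0 30;72 0 0 0 0 0 30;85 0 0 0 0 0 30;85 0 0 0 0 0 30;85 0 -40 0 0 0 30;85 0 -70 0 0 0 30;85 0 -70 0 0 0 30"

```text
time: 12.3
ee_pos: [0.5555, -0.0247, 0.1089]
tcp_rot: [179.6, -0.1, 77.5]
wrist_force: [0.4, -0.0, -1.3]
opening: 0.0407
grasp_force: 71.0
```

```bash
cat > pg.py <<'E'
from h import *
import st
t=load('top0');s=load('side0')
# page corners by brightness in the top picture, refined at z=8 mm
P=[atz(t,p,.008) for p in [(153,180),(210,184),(202,243),(142,236)]];m=np.mean(P,0);print('page',m, 'side px',proj(s,m))
for a,b in zip(P,P[1:]+P[:1]): print(np.degrees(np.arctan2(*(b-a)[1::-1])),np.linalg.norm(b-a))
E
python3 - <<'E'
import pg
from h import *
s=snap('side','s3');t=snap('top','t3')
I=np.zeros((600,800,3),np.uint8);I[:480,:400]=cv2.resize(s['img'][140:260,205:305],(400,480),interpolation=cv2.INTER_CUBIC)
I[:300,400:]=cv2.resize(s['img'][300:420,205:365],(400,300));I[300:,400:]=cv2.resize(t['img'][165:255,125:245],(400,300))
cv2.imwrite('pics/m3.png',I[:,:,::-1])
E
```

```text
12.3 [ 0.5555 -0.0247  0.1089] [ 1.7962e+02 -5.0000e-02  7.7550e+01] [ 0.36 -0.02 -1.26] [ 0.019  0.003 -0.016] [ 1.600e-01 -5.163e+01  4.651e+01  1.300e+00 -1.000e-02  0.000e+00] 0.04073682351742914 70.95849752426147
page [0.50498689 0.20879551 0.008     ] side px [268.77089323 353.42041194]
-93.11940169737488 0.1446211863773663
174.84889888845038 0.1488901767608585
84.57438191683141 0.15011811961502528
-7.387471145014568 0.1431527924275617
```

View pics/m3.png

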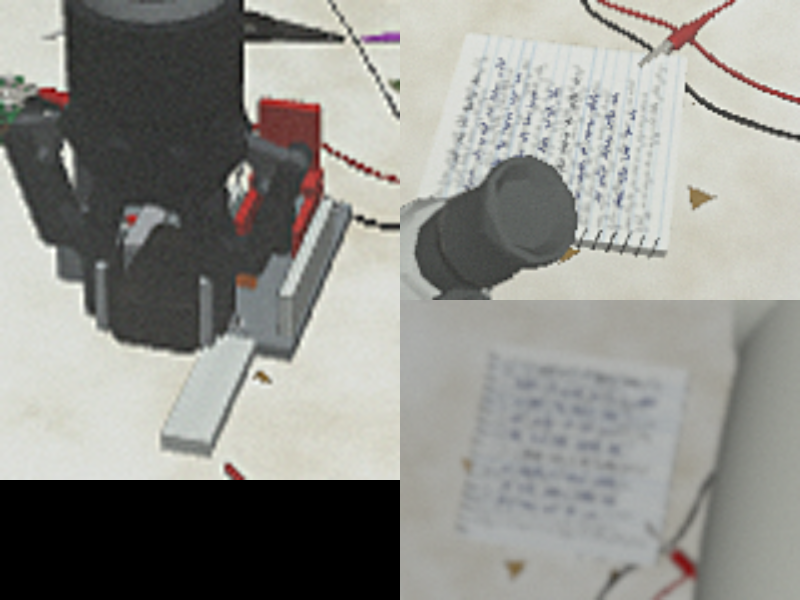

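The adapter is held level and clear of the dock. The page's middle is at about (0.505, 0.209). I'll carry it over.

```bash
python3 -c "
from h import *
go([.5095,.2295,.105],77.5)"
```

```text
go [238.6 -98.1  -0.5] [ 0.1 -0.   0. ]
```

carry_out:
  moves: "40 -16 0 0 0 0 30;85 -35 0 0 0 0 30;130 -53 0 0 0 0 30;175 -72 0 0 0 0 30;215 -88 0 0 0 0 30;239 -98 0 0 0 0 30;239 -98 0 0 0 0 30;239 -98 30 0 0 0 30;239 -98 55 0 0 0 30;239 -98 55 0 0 0 30;239 -98 55 0 0 0 30;239 -98 55 0 0 0 30;239 -98 55 0 0 0 30"

```text
time: 13.7
ee_pos: [0.51, 0.2301, 0.0507]
tcp_rot: [179.9, -0.1, 77.5]
wrist_force: [1.2, 0.5, -0.5]
opening: 0.0409
grasp_force: 71.0
```

```bash
python3 -c "
from h import *
import st
go([.5095,.2295,.029],77.5)"
```

```text
13.7 [0.51   0.2301 0.0507] [ 1.7991e+02 -7.0000e-02  7.7530e+01] [ 1.24  0.47 -0.5 ] [0.035 0.014 0.03 ] [-7.000e-02 -5.379e+01  4.604e+01  3.000e-02 -2.000e-02 -0.000e+00] 0.040860417052592565 70.9650707244873
go [-0.7 -0.4 21.7] [ 0.1 -0.1  0. ]
```

carry_out:
  moves: "0 0 8 0 0 0 30;0 0 14 0 0 0 30;0 0 18 0 0 0 30;0 0 20 0 0 0 30;0 0 21 0 0 0 30;0 0 21 0 0 0 30;0 0 21 0 0 0 30"

```text
time: 14.4
ee_pos: [0.509, 0.23, 0.0303]
tcp_rot: [180.0, -0.0, 77.6]
wrist_force: [-10.6, -3.9, 19.5]
opening: 0.0407
grasp_force: 73.4
```

```bash
python3 st.py
```

```text
14.4 [0.509  0.23   0.0303] [ 1.7998e+02 -1.0000e-02  7.7560e+01] [-10.6   -3.86  19.46] [-0.898  1.922 -0.026] [-1.000e-02 -4.429e+01  4.138e+01 -4.440e+00  1.000e-02 -2.000e-02] 0.04066662538342766 73.38991284370422
```

It's in contact with the page. I'll ease up, release and rise.

carry_out:
  moves: "0 0 -1 0 0 0 41;0 0 -1 0 0 0 46;0 0 -1 0 0 0 60;0 0 -1 0 0 0 70;0 0 -1 0 0 0 70;0 0 -30 0 0 0 70;0 0 -70 0 0 0 70;0 0 -110 0 0 0 70;-60 0 -120 0 0 0 70;-60 0 -120 0 0 0 70;-60 0 -120 0 0 0 70"

```text
time: 15.5
ee_pos: [0.4964, 0.1703, 0.1488]
tcp_rot: [179.9, -0.0, 77.4]
wrist_force: [0.2, 0.1, 0.3]
opening: 0.07
grasp_force: 0.0
```

```bash
python3 - <<'E'
from h import *
import st
w=snap('wrist','w5');s=snap('side','s5')
I=np.zeros((420,800,3),np.uint8);I[:,:460]=w['img'][:,50:510];I[:340,460:]=cv2.resize(s['img'][140:420,190:470],(340,340))
cv2.imwrite('pics/m5.png',I[:,:,::-1])
pc=np.array([.505,.209,.038]);e=R.from_euler('z',77.5,degrees=True)
for x,y in [(34,21),(34,-21),(-34,-21),(-34,21)]: print(proj(w,pc+e.apply([x/1000,y/1000,0]))-[50,0])
print(proj(w,[.505,.209,.008])-[50,0])
E
```

```text
15.5 [0.4964 0.1703 0.1488] [ 1.7995e+02 -3.0000e-02  7.7440e+01] [0.22 0.12 0.26] [ 0.022 -0.038 -0.01 ] [ -1.24 -49.46  47.29   0.39  -0.13  -0.33] 0.07003770123409267 0.0
[195.46082805 113.67799846]
[253.02964238 113.58938732]
[250.99558785 203.01373446]
[197.86960639 203.10601671]
[224.37816918 154.84145376]
```

View pics/m5.png

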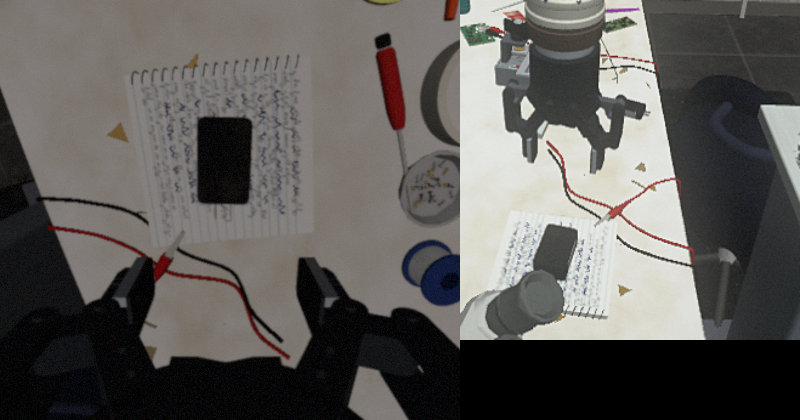

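The adapter lies flat in the middle of the page, with corners (198,117)–(252,203) against a predicted (195,114)–(253,203). The gripper is clear, so I'm handing in.

```bash
python3 -c "
from workcell import bot
print(bot.job_done())"
```

```text
the job is handed in; nothing more can be done
None
```

The adapter is out of the dock and lying flat in the middle of the notebook, and I handed the job in at about 15.6 s; the hand-in returned no verdict. The knob loosened counter-clockwise.

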